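# Switch an optical rail from alignment to measurement

### The arm

A 6-joint arm with a two-finger parallel gripper is mounted at the origin on the work surface. World frame = base frame: x ahead of the robot, y to its left, z up, the work surface at z = 0. Lengths are in m, angles in rad, forces in N, time in s.
With the tool pointing down it reaches from about 0.25 to 0.775 m from the base axis. Payload 4 kg.
Tool frame: the origin (TCP) lies midway between the tips of the shut fingers; the grasp point (between the pads) lies 19 mm behind it; z points along the fingers, y is the line along which they close (so a half turn about z gives the same grasp; the last joint's range is limited). The gripper opens to 85 mm and grips with 20 to 120 N. Pads are 22 mm wide; open, the fingers measure 114 mm over their backs; the gripper's body (76 mm by 85 mm) begins 54 mm behind the grasp point. The pads swing forward as they close: fully open they stand 13 mm farther back than shut.
Start: joints at [-0.103, 0.087, 1.371, -0, 1.684, -0.103], TCP at [0.55, -0, 0.203] pointing down, gripper open.
Joint ranges: [-3.1, 3.1], [-0.76, 2.03], [0.27, 2.55], [-1.08, 4.22], [0.17, 2.65], [-2.57, 2.57]. Speed limits (rad/s): [2.79, 2.79, 3.14, 3.14, 3.14, 3.14].

### API

Orientations are given as a unit quaternion [w, x, y, z].
In Python, from workcell import manip gives the robot as it stands.
- The arm moves only by the shell command python3 -m crank 'ROWS' [OPENING] [FORCE]. ROWS is a JSON object of lists of equal length, an entry for each row: "linear": the shift along the world's x, y, z normalised to -1 to 1, where 1 is 0.25 m, a list of three; "rot": the turn, a rotation vector about the world's x, y, z normalised to -1 to 1, where 1 is 8 degrees, a list of three. In form: {"linear": [[dx, dy, dz], ...], "rot": [[rx, ry, rz], ...]}. A call has 1 to 5 rows; each row shifts and turns the commanded pose from where the row before left it; what a row does not reach is not made up. A row lasts 1/10 s, in which the tool goes at most 50 mm and 8.59 degrees, less where a joint would pass 70% of its speed; a pose out of reach is approached as far as the arm can. A call with a number of a shift or a turn outside -1 to 1 is refused whole. A call with a gripper value outside its range is refused whole. OPENING is the closure, from -1 (fully open) to 1 (shut), set as the call begins (- or left out, the last holds). The fingers move at their own pace and stop on an object; FORCE is the grip in N (left out, the last holds). Time passes only in rows, so rows that do not move let the fingers close. It gives the time, the measured TCP pose, the force, the opening and the grip force at its end, in the units of the state.
- manip.state(): the state, without advancing time (a new reading comes with each control period).
- manip.camera(name): name is "scene" or "side" or "wrist"; returns a dict with "pixels" (420x560x3 uint8, red, green, blue), "mtx" (3x3 intrinsics, pixels), "position" and "orientation" of the camera in the world; the wrist camera has in their place "mount" (4x4, takes a point from camera to tool coordinates, whose origin is the TCP and whose axes are the flange's). Camera axes: x right, y up, looking along -z (the intrinsics and any distortion apply to the point x, -y, -z); pixel columns grow to the right and rows downward; lengths in m; the calibration is good to about 2 mm. A picture is of the moment at which its call begins: read the wrist's pose just before it. There is no depth.
- manip.finish_job(): hands the job in; it is judged then, once.
The state is a dict: "time": time; "joint_pos": joint angles; "joint_velocities": joint speeds; "effort": joint torques, N m; "tcp_pos": TCP position; "eef_rot": TCP orientation; "force": force on the tool from outside, world axes, zero at the start; "moment": the same for the moment, N m; "finger_gap": finger opening in m; "grasp_force": force on a finger pad.
Only numpy, scipy, OpenCV 4.12 (cv2) and the standard library are available. Lean on these libraries where they do the work, as an engineer would, in place of code of your own. Each camera call takes 0.05 s, during which the arm holds its last target. There are 200 camera calls.

### The job

The laser line on the optical rail has been aligned; now set it for the measurement with the fingertips alone: tip the alignment target (the solid square plate, now standing) down flat until it rests on its stop, and stand the folded-down round lens back up in the beam, fully home against its stop. Ease the two leaves over gently by pushing with the fingertips or the outside of the fingers: pinch, lift or force nothing, and never touch the lens glass. Leave the third mount (the wide filter frame) standing, and everything lying about where it is.

Things in the scene. Friction and masses are not known exactly. Their poses are not given: they have to be found in the camera images.
- rail: Black optical rail 1100 x 50 mm, 30 mm high, bolted to the table. Origin: centre of its underside; y along the rail, z up. A laser head (-y end) and a camera (+y end), 190 mm tall, begin 355 and 425 mm from the middle. Between them stand three flip mounts about 220 mm apart, in any order; the beam runs along the rail 163 mm above the table.
- lens_mount: Black flip mount on the rail, 62 mm wide. Origin: centre of its underside, on the rail's top, 30 mm above the table; x along the hinge, y along the rail, z up. Hinge axis 95 mm above the origin. The leaf folds down towards +y until level, stands straight above the post. The hinge block is 46 mm wide (x), 26 mm deep, its cheeks reach 12 mm above the axis. Carries the lens.
- lens_flip (a joint): Stiff friction hinge with a hard stop at either end: it stays where it is left; 1 to 2 N at the leaf's outer edge turns it. 0 = leaf level, towards the mount's +y; 1.571 = upright at its stop; grows as the leaf is raised. It starts lying, at 0 to 0.3.
- lens_holder: The lens's round black ring: 58 mm outside, 30 mm inside, so its rim is 14 mm wide; 12 mm thick. Origin: its centre, 38 mm from the hinge axis (outer edge 67 mm from the axis). x along the hinge, y away from the hinge, z normal to the ring: up when lying, towards the mount's -y when standing.
- lens_glass: The clear lens in the ring, 30 mm in diameter, its faces 3.6 mm below the ring's faces. Origin: its centre. Not to be touched.
- target_mount: Black flip mount on the rail, 62 mm wide. Origin: centre of its underside, on the rail's top, 30 mm above the table; x along the hinge, y along the rail, z up. Hinge axis 95 mm above the origin. The leaf folds down towards +y until level, stands straight above the post. The hinge block is 46 mm wide (x), 26 mm deep, its cheeks reach 12 mm above the axis. Carries the alignment target.
- target_flip (a joint): Stiff friction hinge with a hard stop at either end: it stays where it is left; 1 to 2 N at the leaf's outer edge turns it. 0 = leaf level, towards the mount's +y; 1.571 = upright at its stop; grows as the leaf is raised. It starts standing, at 1.5 to 1.57.
- target_plate: The alignment target: solid square black plate 58 x 58 mm, 8 mm thick, with a fine engraved cross and circles. Origin: its centre, 38 mm from the hinge axis (its outer edge is 67 mm from the axis). x along the hinge, y away from the hinge, z normal to the plate: towards the mount's -y when standing, up when lying.
- filter_mount: Black flip mount on the rail, 62 mm wide. Origin: centre of its underside, on the rail's top, 30 mm above the table; x along the hinge, y along the rail, z up. Hinge axis 95 mm above the origin. The leaf folds down towards +y until level, stands straight above the post. The hinge block is 46 mm wide (x), 26 mm deep, its cheeks reach 12 mm above the axis. Carries the filter.
- filter_flip (a joint): Stiff friction hinge with a hard stop at either end: it stays where it is left; 1 to 2 N at the leaf's outer edge turns it. 0 = leaf level, towards the mount's +y; 1.571 = upright at its stop; grows as the leaf is raised. It starts standing, at 1.5 to 1.57, and is to stay so.
- filter_frame: The filter: black frame 84 mm wide (along the hinge), 46 mm high, 10 mm thick, with a glass slide in a wide window. Origin: its centre, 38 mm from the hinge axis; axes as for the target plate.
- driver: Loose screwdriver with a black handle, 170 mm long, lying in front of the rail (robot side). Origin: under its middle.
- spare_post: Loose steel post, 12.7 mm thick, 75 mm tall, standing in front of the rail. Origin: centre of its foot.
- post_holder: Loose black post holder, 25 mm thick, 50 mm tall, with a thumbscrew, standing behind the rail. Origin: centre of its foot.
- optic_case: Loose round clear box with a white lid, 60 mm across, 28 mm tall, standing behind the rail. Origin: centre of its foot.
- lens_tube: Loose short black tube, 31 mm across, 25 mm tall, standing behind the rail. Origin: centre of its foot.
- hex_key: Loose bent steel hex key, 90 mm long, 5 mm thick, lying in front of the rail. Origin: near the middle of its long arm, on the table.
- screw_tray: Loose grey tray of screws, 80 x 110 mm, 24 mm tall, behind the rail. Origin: centre of its underside.
- fork_clamp: Loose black forked clamp, 77 x 28 mm, 10 mm thick, lying behind the rail. Origin: under its middle, on the table.

How it is judged:
By the outcome, as a careful person would: the job done as asked, in the order asked, and still so for the second after the job is handed in, with the robot touching nothing.
It also fails if it takes over 48 s, if anything falls off the work surface, if the arm or the gripper's body presses on something with over 40 N, if the wrist force passes 120 N, or if a joint passes its speed limit or range.

## Working session

There is one attempt and no reset: what is moved stays moved. The work goes in short steps, Python scripts to look and compute and a shell command to move; the robot and the scene stay as the last step left them, time stands still between calls to the robot, and variables do not carry over. Pictures are saved under pics/ and viewed, at most 10 in all, crops included, and the job is handed in when it is done.

```bash
mkdir -p pics; ls; cat > h.py <<'E'
import numpy as np, cv2
from workcell import manip
from scipy.spatial.transform import Rotation as R
def q2R(q): return R.from_quat([q[1],q[2],q[3],q[0]]).as_matrix()
def cam(name):
    s=manip.state(); c=manip.camera(name)
    if 'mount' in c:
        M=np.array(c['mount']); Rt=q2R(s['eef_rot'])
        c['R']=Rt@M[:3,:3]; c['p']=Rt@M[:3,3]+np.array(s['tcp_pos'])
    else: c['R']=q2R(c['orientation']); c['p']=np.array(c['position'])
    return c
def save(c,f): cv2.imwrite('pics/'+f,cv2.cvtColor(c['pixels'],cv2.COLOR_RGB2BGR))
def ray(c,uv):
    K=np.array(c['mtx']); d=np.linalg.inv(K)@[uv[0],uv[1],1]
    d=c['R']@(d*[1,-1,-1]); return c['p'],d/np.linalg.norm(d)
def onz(c,uv,z):
    p,d=ray(c,uv); return p+d*(z-p[2])/d[2]
def onplane(c,uv,n,k):
    p,d=ray(c,uv); return p+d*(k-p@n)/(d@n)
def proj(c,X):
    x=c['R'].T@(np.array(X)-c['p'])*[1,-1,-1]; u=np.array(c['mtx'])@x; return u[:2]/u[2]
def tri(c1,u1,c2,u2):
    p,d=ray(c1,u1);q,e=ray(c2,u2)
    t=np.linalg.lstsq(np.c_[d,-e],q-p,rcond=None)[0]
    a,b=p+d*t[0],q+e*t[1]; return (a+b)/2,np.linalg.norm(a-b)
E
python3 - <<'E'
from h import *
import pickle
o=[]
for n in ('scene','side','wrist'):
    c=cam(n); save(c,n+'0.png'); pickle.dump(c,open(n+'0.pkl','wb')); print(n,c['p'],c['R'][:,2],{k:v for k,v in c.items() if k not in('pixels','R','p')})
print(manip.state())
E
```

```text
pics
scene [ 1.13126458 -0.25403396  0.69139985] [ 0.63275061 -0.34443516  0.69353521] {'mtx': array([[446.40898633,   0.        , 277.95288881],
       [  0.        , 446.40898633, 213.88353043],
       [  0.        ,   0.        ,   1.        ]]), 'position': array([ 1.13126458, -0.25403396,  0.69139985]), 'orientation': array([0.78484593, 0.33911437, 0.19553475, 0.48040032])}
side [ 0.17506444 -0.54576675  0.54200364] [-0.49155325 -0.68253244  0.54085569] {'mtx': array([[451.11119834,   0.        , 276.05080563],
       [  0.        , 451.11119834, 208.18101081],
       [  0.        ,   0.        ,   1.        ]]), 'position': array([ 0.17506444, -0.54576675,  0.54200364]), 'orientation': array([ 0.83450388,  0.45644834, -0.14569512, -0.2720866 ])}
wrist [0.55067878 0.08226511 0.37144332] [0.0021212  0.32026515 0.94732557] {'mtx': array([[333.11241498,   0.        , 276.41778561],
       [  0.        , 333.11241498, 208.97966426],
       [  0.        ,   0.        ,   1.        ]]), 'mount': array([[-1.43444358e-04,  9.47251126e-01,  3.20492251e-01,
         8.22513604e-02],
     
[... 265 characters left out ...]
, 'joint_pos': array([-1.03142560e-01,  8.78116017e-02,  1.37191720e+00, -3.46225325e-07,
        1.68361496e+00, -1.03071519e-01]), 'joint_velocities': array([-0.00053998, -0.00119203, -0.00446102,  0.00106403,  0.0009981 ,
        0.00077424]), 'effort': array([ 1.22744677e-03, -3.52374566e+01, -3.13678122e+01, -1.70676763e-04,
        8.12124257e-03, -6.53522420e-05]), 'tcp_pos': array([5.49563117e-01, 1.70725044e-05, 2.02288530e-01]), 'eef_rot': array([-6.79432620e-04,  7.07131640e-01,  7.07081379e-01, -5.52231969e-04]), 'force': array([-0.20579537, -0.3602927 ,  0.34400988]), 'moment': array([-0.01648777, -0.02795482, -0.01763318]), 'grasp_force': 0.0, 'finger_gap': 0.08544938772254579}
```

View pics/scene0.png

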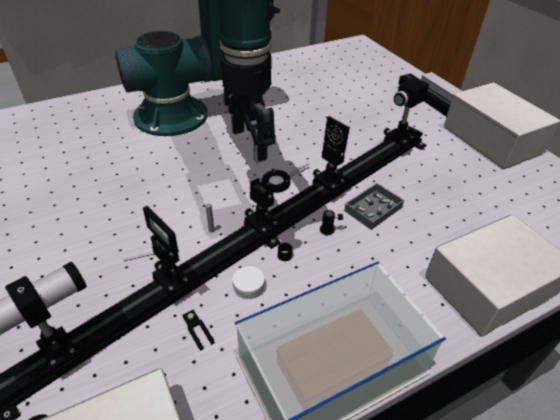

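View pics/side0.png

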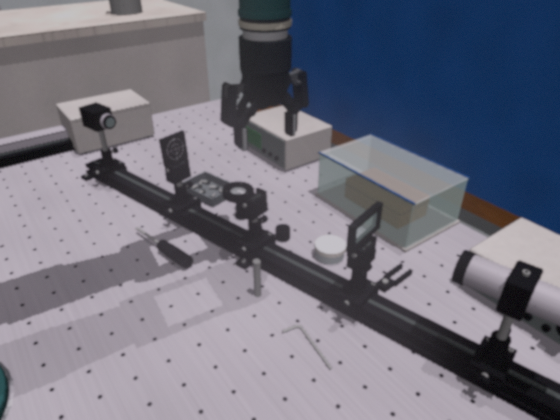

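The scene view shows, from laser (left) to camera (right): filter at (160,235), lens ring lying at (275,181), target standing at (335,143). The side view shows the target at (175,155), the lens at (238,190) and the filter at (365,225). I'll zoom in on both.

```bash
python3 - <<'E'
import cv2
for n,x,y,w,h in (('scene',225,105,160,120),('side',145,120,160,120)):
    a=cv2.imread(f'pics/{n}0.png')[y:y+h,x:x+w]; a=cv2.resize(a,None,fx=5,fy=5,interpolation=cv2.INTER_CUBIC)
    a=cv2.convertScaleAbs(a,alpha=1.6,beta=20)
    for i in range(0,w,20): cv2.line(a,(i*5,0),(i*5,8),(0,0,255),1);cv2.putText(a,str(x+i),(i*5,20),0,.4,(0,0,255),1)
    for i in range(0,h,20): cv2.line(a,(0,i*5),(8,i*5),(0,0,255),1);cv2.putText(a,str(y+i),(10,i*5+4),0,.4,(0,0,255),1)
    cv2.imwrite(f'pics/{n}0z.png',a)
E
```

```text
(no output)
```

View pics/scene0z.png

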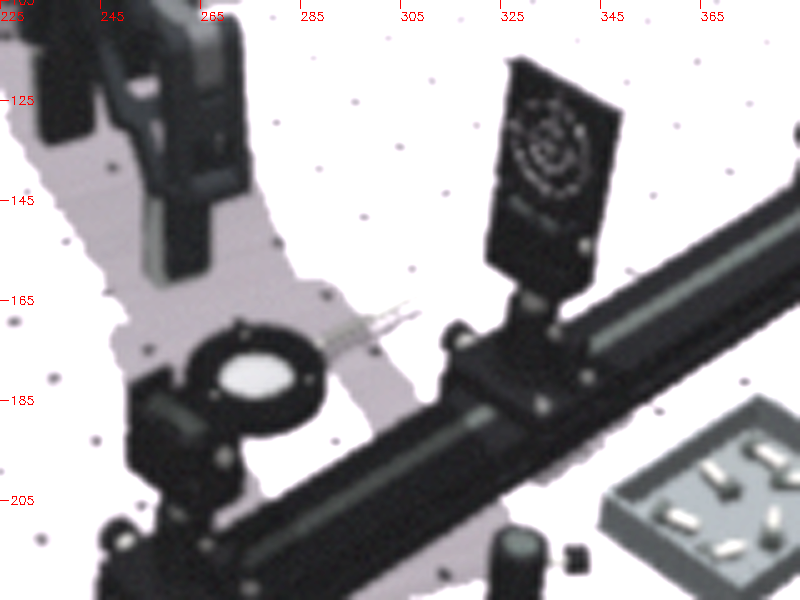

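View pics/side0z.png

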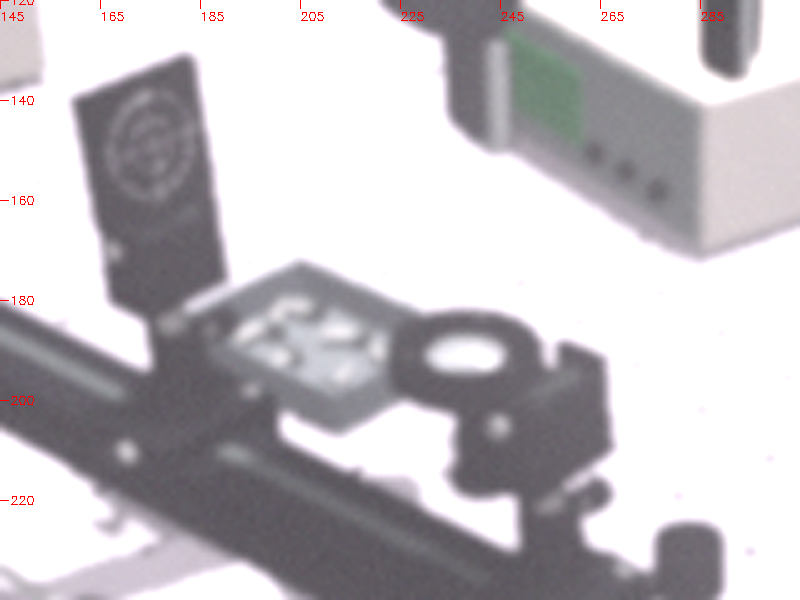

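The zoomed views give the points I need. Target top corners are scene (328,116.6) and (349.6,127.4), side (159.4,140) and (183.4,131). The lens glass is at scene (276.4,180.3), side (238,191). The groove highlight on the rail runs from (275,217) to (385,148) in the scene view.

```bash
python3 - <<'E'
from h import *
import pickle
S,D=[pickle.load(open(n+'0.pkl','rb')) for n in('scene','side')]
def c1(u,v): return (225+u/5-.4,105+v/5-.4)
def c2(u,v): return (145+u/5-.4,120+v/5-.4)
def t(n,a,b): X=tri(S,c1(*a),D,c2(*b)); print(n,X[0].round(4),round(X[1],4))
t('T top -x',(515,58),(73,100)); t('T top +x',(623,112),(192,56))
t('T bot -x',(487,262),(110,302)); t('T bot +x',(592,290),(227,278))
t('glass',(257,376),(465,354)); t('ring',(257,380),(465,362))
t('Lcheek -x top',(128,382),(458,420)); t('Lcheek +x top',(243,440),(605,355))
a=onz(S,c1(250,560),.03);b=onz(S,c1(800,215),.03); print('rail',a,b,np.degrees(np.arctan2(*(b-a)[:2])))
a=onz(D,c2(0,333),.03);b=onz(D,c2(485,578),.03); print('rail',a,b,np.degrees(np.arctan2(*(b-a)[:2])))
# wrist ring
W=pickle.load(open('wrist0.pkl','rb'))
print(proj(W,(.55,.05,.13)))
E
```

```text
T top -x [0.4579 0.2251 0.19  ] 0.0006
T top +x [0.5142 0.2409 0.1898] 0.004
T bot -x [0.4623 0.2214 0.0962] 0.0135
T bot +x [0.5137 0.2376 0.0953] 0.0123
glass [0.5302 0.0665 0.1283] 0.0009
ring [0.5297 0.0666 0.1254] 0.0018
Lcheek -x top [0.5047 0.0245 0.1268] 0.0081
Lcheek +x top [0.569  0.0382 0.1313] 0.0092
rail [0.53203941 0.06422432 0.03      ] [0.43285217 0.43006239 0.03      ] -15.169547149811086
rail [0.45381925 0.35302324 0.03      ] [0.53079575 0.06196525 0.03      ] 165.18607825330645
[276.21440551 143.82242455]
```

View pics/wrist0.png

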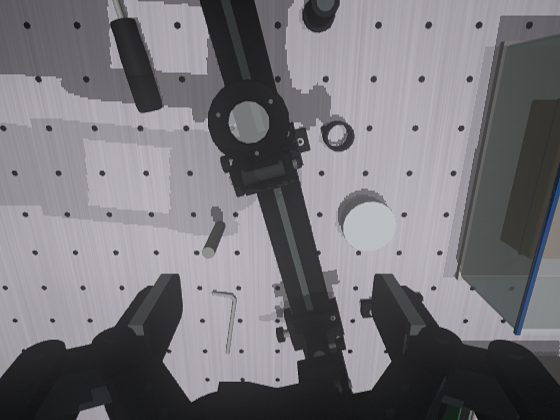

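The wrist view shows the ring centre at (249,121) and the rail running about 15° off world y. Along-rail direction is y'=(-0.262,0.965), the target hinge is near (0.485,0.237,0.125) and the lens hinge near (0.540,0.030,0.125). I'll shut the fingers, yaw −75° so the camera points sideways, and move to the −y' side of the target.

```bash
python3 -m crank '{"linear":[[-0.042,0.155,0.02],[-0.042,0.155,0],[-0.042,0.155,0],[-0.042,0.155,0],[-0.042,0.155,0]],"rot":[[0,0,-0.935],[0,0,-0.935],[0,0,-0.935],[0,0,-0.935],[0,0,-0.935]]}' 1 20
python3 -m crank '{"linear":[[0,0,0],[0,0,0],[0,0,0],[0,0,0],[0,0,0]],"rot":[[0,0,-0.935],[0,0,-0.935],[0,0,-0.935],[0,0,-0.935],[0,0,-0.935]]}'
python3 - <<'E'
from h import *
s=manip.state();print(s['joint_pos'],q2R(s['eef_rot']).round(3))
c=cam('side');save(c,'side1.png')
# pixel check of the current TCP and of the plate
import cv2
a=cv2.imread('pics/side1.png')
for X in (s['tcp_pos'],(.485,.237,.192)):
    u=proj(c,X);print(u);cv2.circle(a,tuple(np.int32(u)),1,(0,0,255),-1)
a=a[60:240,100:340];cv2.imwrite('pics/side1z.png',cv2.convertScaleAbs(cv2.resize(a,None,fx=3.3,fy=3.3,interpolation=2),alpha=1.5,beta=15))
E
```

```text
time: 0.65
tcp_pos: [0.4967, 0.1951, 0.2079]
eef_rot: [-0.0, 0.898, 0.441, -0.0]
force: [0.5, -1.1, 0.2]
finger_gap: 0.0123
grasp_force: 0.0
time: 1.15
tcp_pos: [0.4972, 0.1938, 0.2077]
eef_rot: [0.0, 0.992, 0.13, -0.0]
force: [-0.0, 0.8, -0.4]
finger_gap: 0.0001
grasp_force: 0.0
[ 2.65454800e-01  5.07163103e-02  1.40057781e+00 -1.08534654e-04
  1.69128115e+00  1.57607976e+00] [[ 0.966  0.257 -0.001]
 [ 0.257 -0.966 -0.   ]
 [-0.001  0.    -1.   ]]
[184.28223326 131.11003594]
[169.51313038 133.07453275]
```

View pics/side1z.png

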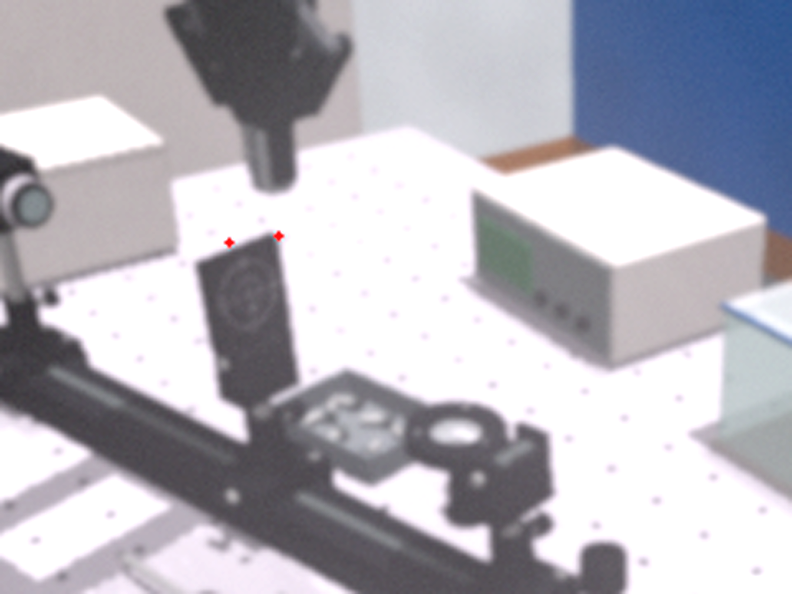

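The side view shows the fingertips ending at about (273,188) in the crop, with the TCP marker at (279,236). So the visible tips sit roughly 14 px above the projected TCP. I'll triangulate the tip using both cameras before touching anything.

```bash
python3 - <<'E'
from h import *
import pickle
W=pickle.load(open('wrist0.pkl','rb'));print('ring via wrist',onz(W,(249,121),.129))
c=cam('scene');d=cam('side');s=manip.state();pickle.dump((c,d),open('p2.pkl','wb'))
a=[]
for q in (c,d):
    u=proj(q,s['tcp_pos']);print(u)
    x,y=np.int32(u)-[40,60]
    im=cv2.cvtColor(q['pixels'],cv2.COLOR_RGB2BGR)[y:y+120,x:x+80]
    im=cv2.convertScaleAbs(cv2.resize(im,None,fx=5,fy=5,interpolation=2),alpha=1.7,beta=15)
    for i in range(0,120,20): cv2.putText(im,'-'+str(y+i),(0,i*5+4),0,.4,(0,0,255),1)
    for i in range(0,80,20): cv2.putText(im,'|'+str(x+i),(i*5,12),0,.4,(0,0,255),1)
    cv2.circle(im,tuple(np.int32((u-[x,y])*5)),3,(0,0,255),-1)
    a.append(im)
cv2.imwrite('pics/tip2.png',np.hstack(a)[:, :800])
E
```

```text
ring via wrist [0.53080496 0.0658044  0.129     ]
[325.56798855 121.76082357]
[184.34926982 131.06192662]
```

View pics/tip2.png

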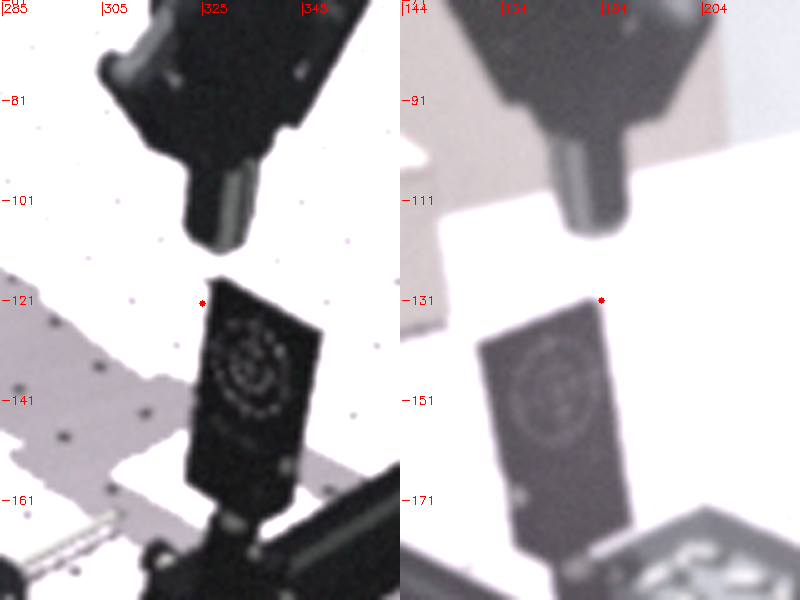

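In the scene view the tip bottom is at about (328.6,111.4), and in the side view at about (182.6,118). Both are higher than the projected TCP.

```bash
python3 - <<'E'
from h import *
import pickle
c,d=pickle.load(open('p2.pkl','rb'))
print(manip.state()['tcp_pos'],tri(c,(328.2,111),d,(182.2,117.6)))
print(tri(c,(285+190/5,61+165/5),d,(144+150/5,71+135/5)))
E
```

```text
[0.49732834 0.19368985 0.20783424] (array([0.49807037, 0.19685382, 0.2325599 ]), np.float64(0.001351008558442353))
(array([0.48618975, 0.18985991, 0.26998372]), np.float64(0.010321875509613018))
```

The visible tip is about 25 mm above the reported TCP (z 0.2326 against 0.2078). I'll plan with the tip at TCP+25 mm and check it by touch, starting by lowering behind the target and approaching slowly.

```bash
python3 -m crank '{"linear":[[0,0,-0.1],[0,0,-0.1],[0,0,-0.03],[-0.01,0.04,0],[-0.01,0.04,0]],"rot":[[0,0,0],[0,0,0],[0,0,0],[0,0,0],[0,0,0]]}'
for i in 1 2; do python3 -m crank '{"linear":[[-0.005,0.02,0],[-0.005,0.02,0]],"rot":[[0,0,0],[0,0,0]]}'; done
```

```text
time: 1.8
tcp_pos: [0.4929, 0.2146, 0.1518]
eef_rot: [-0.0, 0.991, 0.132, 0.001]
force: [-0.0, -0.7, 0.3]
finger_gap: 0.0003
grasp_force: 0.0
time: 2.0
tcp_pos: [0.4905, 0.2247, 0.1521]
eef_rot: [0.0, 0.991, 0.133, 0.001]
force: [1.1, -1.1, 0.9]
finger_gap: 0.0002
grasp_force: 0.3
time: 2.2
tcp_pos: [0.4877, 0.2342, 0.1513]
eef_rot: [0.0, 0.991, 0.132, 0.0]
force: [0.3, -1.9, -0.0]
finger_gap: -0.0002
grasp_force: 0.3
```

```bash
cat > look.py <<'E'
from h import *
import sys
f,ctr=sys.argv[1],np.array(eval(sys.argv[2]));a=[]
for n in('scene','side'):
    q=cam(n);x,y=np.int32(proj(q,ctr))-[40,60];x,y=max(x,0),max(y,0)
    im=cv2.cvtColor(q['pixels'],cv2.COLOR_RGB2BGR)[y:y+120,x:x+80]
    im=cv2.convertScaleAbs(cv2.resize(im,(400,600),interpolation=2),alpha=1.7,beta=15)
    for i in range(0,120,20): cv2.putText(im,'-'+str(y+i),(0,i*5+4),0,.4,(0,0,255),1)
    for i in range(0,80,20): cv2.putText(im,'|'+str(x+i),(i*5,12),0,.4,(0,0,255),1)
    a.append(im)
cv2.imwrite('pics/'+f,np.hstack(a)); print(manip.state()['tcp_pos'])
E
python3 look.py t3.png '(.485,.237,.17)'
```

```text
[0.48740643 0.23454504 0.15097353]
```

View pics/t3.png

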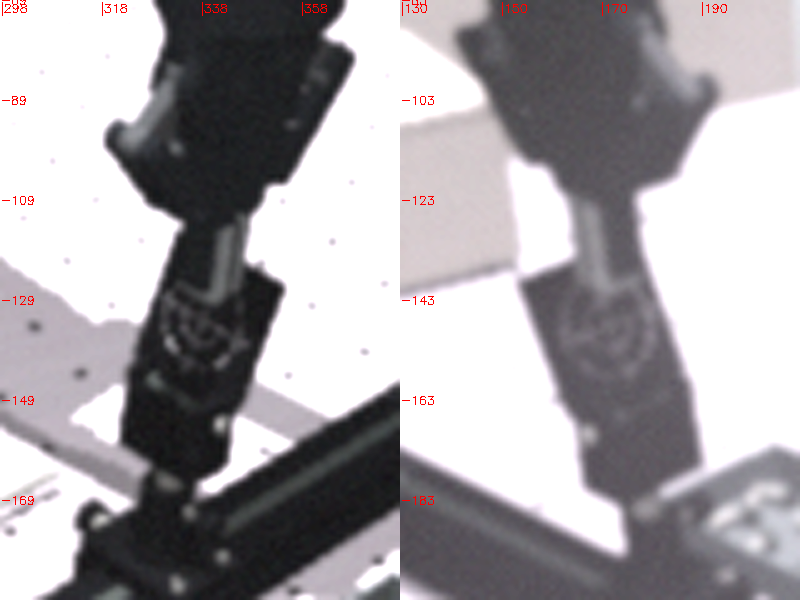

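The scene and side views show the fingertips pressing on the target's upper face, with the plate already tilted about 15°. This confirms the tip is about 25 mm behind the reported TCP. I'll follow the arc down.

```bash
python3 -m crank '{"linear":[[-0.005,0.02,-0.008],[-0.005,0.02,-0.008],[-0.005,0.02,-0.008],[-0.006,0.021,-0.016],[-0.006,0.021,-0.016]],"rot":[[0,0,0],[0,0,0],[0,0,0],[0,0,0],[0,0,0]]}'
python3 -m crank '{"linear":[[-0.003,0.01,-0.014],[-0.003,0.01,-0.014],[-0.003,0.01,-0.014]],"rot":[[0,0,0],[0,0,0],[0,0,0]]}'
python3 -m crank '{"linear":[[-0.002,0.007,-0.016],[-0.002,0.007,-0.016],[-0.002,0.007,-0.016]],"rot":[[0,0,0],[0,0,0],[0,0,0]]}'
```

```text
time: 2.8
tcp_pos: [0.4807, 0.2597, 0.1364]
eef_rot: [0.0, 0.991, 0.132, 0.0]
force: [1.2, -1.0, 0.2]
finger_gap: 0.0002
grasp_force: 0.4
time: 3.1
tcp_pos: [0.4784, 0.2671, 0.1259]
eef_rot: [-0.0, 0.991, 0.132, -0.0]
force: [0.3, -0.3, 0.9]
finger_gap: -0.0004
grasp_force: 0.4
time: 3.4
tcp_pos: [0.4771, 0.272, 0.1139]
eef_rot: [0.0, 0.991, 0.132, 0.0]
force: [0.8, 0.5, 1.3]
finger_gap: 0.0004
grasp_force: 0.3
```

```bash
python3 -m crank '{"linear":[[0,0.002,-0.01],[0,0.002,-0.01],[0,0.002,-0.008]],"rot":[[0,0,0],[0,0,0],[0,0,0]]}' | sed -n '2p;4p'
for i in 1 2 3 4; do python3 -m crank '{"linear":[[0,0,-0.004],[0,0,0]],"rot":[[0,0,0],[0,0,0]]}' | sed -n '2p;4p'; done
```

```text
tcp_pos: [0.4768, 0.2734, 0.1069]
force: [-0.7, -0.4, 1.1]
tcp_pos: [0.477, 0.2734, 0.106]
force: [0.7, -0.9, -0.4]
tcp_pos: [0.4771, 0.2735, 0.1053]
force: [0.7, 0.5, 0.7]
tcp_pos: [0.4771, 0.2735, 0.1042]
force: [-0.4, -0.7, 0.6]
tcp_pos: [0.4771, 0.2736, 0.1032]
force: [-0.4, 0.3, -0.3]
```

```bash

for i in 1 2 3 4; do python3 -m crank '{"linear":[[0,0,-0.003],[0,0,0]],"rot":[[0,0,0],[0,0,0]]}' | sed -n '2p;4p'; done
```

```text
tcp_pos: [0.477, 0.2735, 0.1024]
force: [-0.5, 0.5, 0.5]
tcp_pos: [0.477, 0.2735, 0.1016]
force: [0.5, -1.3, 1.1]
tcp_pos: [0.477, 0.2735, 0.101]
force: [-0.5, 0.5, 0.6]
tcp_pos: [0.4771, 0.2735, 0.1009]
force: [-0.7, -0.6, 3.7]
```

```bash

for i in 1 2; do python3 -m crank '{"linear":[[0,0,-0.003],[0,0,0],[0,0,0]],"rot":[[0,0,0],[0,0,0],[0,0,0]]}' | sed -n '2p;4p'; done
```

```text
tcp_pos: [0.4771, 0.2735, 0.1008]
force: [-4.1, -0.9, 7.4]
tcp_pos: [0.4771, 0.2735, 0.1008]
force: [-3.1, -0.9, 9.9]
```

The target rests on its stop: z stays at 0.1008 while the force climbs to 10 N. I'll back off, travel to the outer side of the lens and tilt the tool 40° so the fingers point toward −y'.

```bash
python3 -m crank '{"linear":[[0,0,0.1],[0,0,0.15],[0,0,0.15],[0,0,0],[0,0,0]],"rot":[[0,0,0],[0,0,0],[0,0,0],[0,0,0],[0,0,0]]}'|sed -n '2p;4p'
python3 -m crank '{"linear":[[0.0352,-0.139,0],[0.0352,-0.139,0],[0.0352,-0.139,0],[0.0352,-0.139,0],[0.0352,-0.139,0]],"rot":[[-0.965,-0.262,0],[-0.965,-0.262,0],[-0.965,-0.262,0],[-0.965,-0.262,0],[-0.965,-0.262,0]]}'
python3 -m crank '{"linear":[[0,0,0],[0,0,0]],"rot":[[0,0,0],[0,0,0]]}'
python3 - <<'E'
from h import *
s=manip.state();print(s['joint_pos'],q2R(s['eef_rot'])[:,2], 'want',[.643*.262,-.643*.965,-.766])
# target angle: dark silhouettes of the lying plate: project expected corners vs mask
for n in('scene','side'):
    q=cam(n);cv2.imwrite(f'pics/{n}4.png',cv2.cvtColor(q['pixels'],cv2.COLOR_RGB2BGR))
q=cam('wrist');cv2.imwrite('pics/wrist4.png',cv2.cvtColor(q['pixels'],cv2.COLOR_RGB2BGR))
E
```

```text
tcp_pos: [0.4777, 0.2737, 0.1996]
force: [-0.4, -0.0, -1.2]
time: 6.9
tcp_pos: [0.521, 0.0986, 0.1975]
eef_rot: [0.342, 0.93, 0.125, 0.045]
force: [1.9, -0.8, -0.7]
finger_gap: 0.0003
grasp_force: 0.0
time: 7.1
tcp_pos: [0.52, 0.1001, 0.1964]
eef_rot: [0.338, 0.932, 0.125, 0.043]
force: [0.7, -0.3, 0.4]
finger_gap: 0.0002
grasp_force: 0.0
[ 0.50311541  0.14568202  1.48338432 -0.67664947  1.6802283   1.78875194] [ 0.16505368 -0.61963956 -0.76733571] want [0.168466, -0.620495, -0.766]
```

```bash
python3 -m crank '{"linear":[[0,0,-0.16],[0,0,-0.16],[0,0,-0.12],[0,0,-0.05],[0,0,0]],"rot":[[0,0,0],[0,0,0],[0,0,0],[0,0,0],[0,0,0]]}'|sed -n '2p;4p'
python3 look.py t5.png '(.53,.08,.125)'
```

```text
tcp_pos: [0.5221, 0.0964, 0.0782]
force: [3.9, -13.5, -2.1]
[0.52187248 0.09631954 0.07800345]
```

View pics/t5.png

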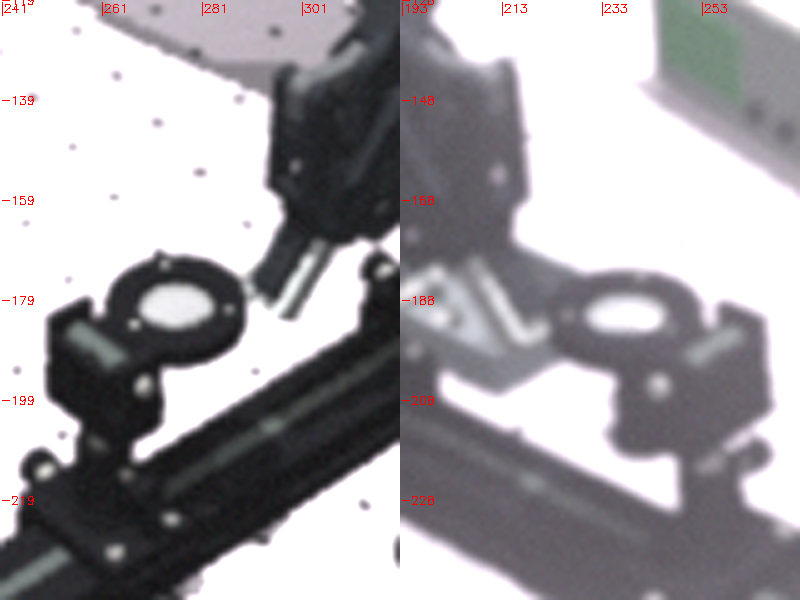

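Both views show the fingertips just beyond the ring's outer edge, at about scene (297,181) and side (220,194). The gripper's lower side is touching the target's hinge block and reads 13 N. I'll back straight up and reduce the tilt to 32°.

```bash
python3 -m crank '{"linear":[[0,0,0.06],[0,0,0.1],[0,0,0.08],[0,0,0],[0,0,0]],"rot":[[0,0,0],[0,0,0],[0,0,0],[0.965,0.262,0],[0,0,0]]}'
python3 -m crank '{"linear":[[0,0,-0.06],[0,0,-0.06],[0,0,-0.04],[0,0,0],[0,0,0]],"rot":[[0,0,0],[0,0,0],[0,0,0],[0,0,0],[0,0,0]]}'
```

```text
time: 8.35
tcp_pos: [0.5241, 0.0993, 0.1419]
eef_rot: [0.272, 0.953, 0.124, 0.041]
force: [0.9, -0.4, 1.8]
finger_gap: 0.0002
grasp_force: 0.0
time: 8.85
tcp_pos: [0.5203, 0.0998, 0.0947]
eef_rot: [0.274, 0.953, 0.128, 0.035]
force: [-0.7, 0.1, 0.7]
finger_gap: 0.0
grasp_force: 0.0
```

```bash
python3 -m crank '{"linear":[[0,0,-0.03],[0,0,-0.03],[0,0,0]],"rot":[[0,0,0],[0,0,0],[0,0,0]]}'|sed -n '2p;4p'
python3 -m crank '{"linear":[[0,0,-0.024],[0,0,0]],"rot":[[0,0,0],[0,0,0]]}'|sed -n '2p;4p'
```

```text
tcp_pos: [0.5202, 0.0995, 0.0798]
force: [-0.2, -0.0, -0.4]
tcp_pos: [0.5206, 0.0996, 0.0744]
force: [0.1, -0.4, -0.3]
```

```bash
for i in 1 2 3; do python3 -m crank '{"linear":[[0.0045,-0.0165,0],[0,0,0]],"rot":[[0,0,0],[0,0,0]]}'|sed -n '2p;4p'; done
for i in 1 2 3; do python3 -m crank '{"linear":[[0,0,0.012],[0,0,0]],"rot":[[0,0,0],[0,0,0]]}'|sed -n '2p;4p'; done
python3 look.py t6.png '(.53,.08,.125)'
```

```text
tcp_pos: [0.5224, 0.0952, 0.0756]
force: [0.6, 0.2, -0.3]
tcp_pos: [0.5235, 0.091, 0.0755]
force: [-0.2, 0.2, -0.5]
tcp_pos: [0.5245, 0.0869, 0.0754]
force: [0.5, 0.1, -0.2]
tcp_pos: [0.5247, 0.0875, 0.0788]
force: [0.6, -0.4, 0.3]
tcp_pos: [0.5247, 0.0876, 0.0818]
force: [0.1, 0.0, 0.3]
tcp_pos: [0.5247, 0.0875, 0.0848]
force: [-0.2, -0.4, 0.0]
[0.52446058 0.08746021 0.0843757 ]
```

View pics/t6.png

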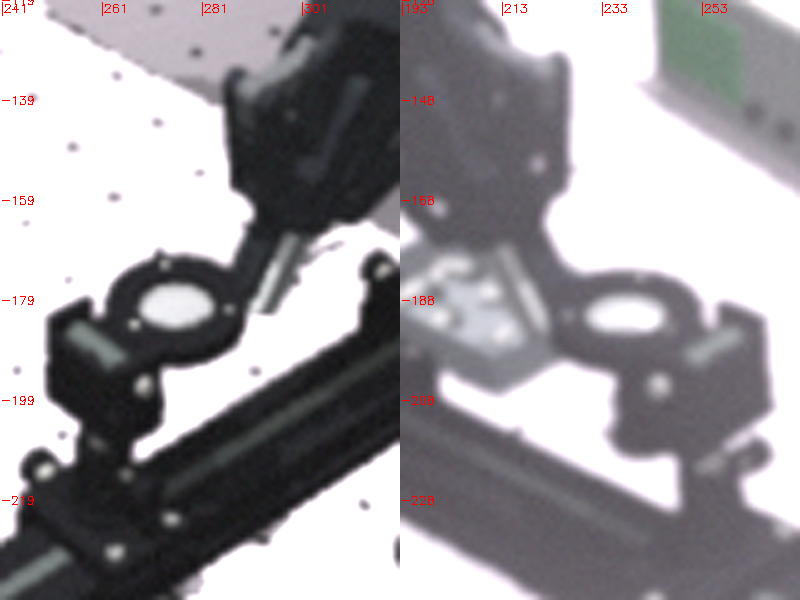

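Both views show the fingertip close against the ring's outer edge, at about scene (294,181) and side (222,194), with the ring not yet moved. From here I'll work from measured numbers: the glass blob centroid and the force.

```bash
cat > gl.py <<'E'
from h import *
def glass(n,uv,r=45):
    q=cam(n);g=cv2.cvtColor(q['pixels'],cv2.COLOR_RGB2GRAY);x,y=int(uv[0]),int(uv[1])
    m=(g>110).astype(np.uint8);k,l,st,ce=cv2.connectedComponentsWithStats(m,connectivity=4)
    o=[(st[i,4],*ce[i].round(1),*st[i,2:4]) for i in range(1,k) if 25<st[i,4]<900 and np.hypot(*(ce[i]-uv))<r]
    return q,o
if __name__=='__main__':
    for n,uv in(('scene',(276,180)),('side',(238,191))): print(n,*[tuple(map(float,o)) for o in glass(n,uv)[1]])
E
python3 - <<'E'
from h import *
import pickle
c=cam('scene');d=cam('side');s=manip.state();T=s['tcp_pos'];Rm=q2R(s['eef_rot'])
X,e=tri(c,(294,180.6),d,(222,193.8));print(X,e,(X-T)@Rm)
yp=np.array([-.262,.965]);print('corner y\'',(X[:2]-[.54,.03])@yp, 'ring edge proj',proj(c,(.5224,.0947,.119)),proj(d,(.5224,.0947,.119)))
E
python3 gl.py
```

```text
[0.52196393 0.11269939 0.10239785] 0.002291042345721938 [ 0.00434155 -0.0115951  -0.02873741]
corner y' 0.08453036608996055 ring edge proj [286.42968528 177.41298343] [226.09037202 189.57568591]
scene (672.0, 296.4, 185.0, 57.0, 48.0) (70.0, 275.7, 179.8, 13.0, 7.0)
side (69.0, 209.4, 190.5, 13.0, 11.0) (75.0, 237.9, 190.6, 15.0, 6.0) (524.0, 226.3, 212.6, 48.0, 30.0)
```

```bash
python3 -m crank '{"linear":[[0,0,-0.02],[0.0032,-0.0116,0],[0,0,0]],"rot":[[0,0,0],[0,0,0],[0,0,0]]}'|sed -n '2p;4p'
for i in 1 2 3; do python3 -m crank '{"linear":[[0,0,0.01],[0,0,0.006],[0,0,0]],"rot":[[0,0,0],[0,0,0],[0,0,0]]}'|sed -n '2p;4p'; python3 gl.py; done
```

```text
tcp_pos: [0.525, 0.084, 0.0789]
force: [-0.1, 0.4, -0.0]
tcp_pos: [0.5252, 0.0848, 0.0834]
force: [-0.8, 0.0, -0.4]
scene (664.0, 296.1, 185.3, 56.0, 47.0) (69.0, 275.8, 179.5, 13.0, 8.0)
side (72.0, 209.6, 190.4, 12.0, 11.0) (79.0, 237.9, 190.4, 15.0, 7.0) (531.0, 226.4, 212.5, 48.0, 30.0)
tcp_pos: [0.5252, 0.0846, 0.0875]
force: [-0.5, 1.9, -1.4]
scene (701.0, 296.2, 184.8, 56.0, 48.0) (75.0, 275.6, 178.8, 13.0, 8.0)
side (78.0, 210.0, 190.2, 13.0, 12.0) (89.0, 238.1, 189.3, 15.0, 8.0) (533.0, 226.3, 212.3, 48.0, 30.0)
tcp_pos: [0.5253, 0.0844, 0.0916]
force: [-1.0, 1.4, -0.8]
scene (747.0, 296.2, 184.2, 56.0, 49.0) (80.0, 275.4, 178.0, 13.0, 9.0)
side (86.0, 210.4, 190.1, 14.0, 12.0) (96.0, 238.1, 188.4, 15.0, 8.0) (543.0, 226.5, 212.2, 48.0, 31.0)
```

The ring is rising with about 2 N on the tip. I'll follow the arc of its edge.

```bash
python3 -m crank '{"linear":[[0.001,-0.003,0.018],[0.001,-0.003,0.018],[0.001,-0.003,0.018],[0.001,-0.003,0.018]],"rot":[[0,0,0],[0,0,0],[0,0,0],[0,0,0]]}'|sed -n '2p;4p'; python3 gl.py
python3 -m crank '{"linear":[[0.002,-0.0073,0.0164],[0.002,-0.0073,0.0164],[0.002,-0.0073,0.0164],[0.002,-0.0073,0.0164]],"rot":[[0,0,0],[0,0,0],[0,0,0],[0,0,0]]}'|sed -n '2p;4p'; python3 gl.py
```

```text
tcp_pos: [0.5264, 0.0813, 0.1099]
force: [-0.4, 0.7, -1.4]
scene (104.0, 274.2, 175.2, 13.0, 11.0)
side (130.0, 239.3, 184.9, 15.0, 11.0) (99.0, 210.7, 190.0, 15.0, 12.0) (564.0, 226.6, 211.6, 48.0, 33.0)
tcp_pos: [0.5282, 0.0738, 0.1261]
force: [-0.7, 0.6, 0.1]
scene (119.0, 272.3, 173.0, 12.0, 13.0)
side (160.0, 241.1, 182.0, 15.0, 15.0) (99.0, 210.8, 190.0, 14.0, 14.0) (573.0, 226.8, 211.5, 48.0, 34.0)
```

```bash
cat > an.py <<'E'
from gl import *
def pick(n,uv):
    q,o=glass(n,uv,20); o=[k for k in o if k[0]<260 and max(k[3:])<=22]; return q,min(o,key=lambda k:np.hypot(k[1]-uv[0],k[2]-uv[1]))
import sys
a=np.radians(float(sys.argv[1])); X=np.array([.54-.262*.038*np.cos(a),.03+.965*.038*np.cos(a),.125+.038*np.sin(a)])
c=manip.camera; q0=cam('scene');q1=cam('side')
A,B=pick('scene',proj(q0,X)),pick('side',proj(q1,X))
P,e=tri(A[0],A[1][1:3],B[0],B[1][1:3]); y=(P[:2]-[.54,.03])@[-.262,.965]
print('glass',P.round(4),'err',round(e,4),'angle',np.degrees(np.arctan2(P[2]-.125,y)).round(1),A[1][0],B[1][0])
E
python3 an.py 35
python3 -m crank '{"linear":[[0.0038,-0.014,0.015],[0.0038,-0.014,0.015],[0.0038,-0.014,0.015],[0.0038,-0.014,0.015]],"rot":[[0,0,0],[0,0,0],[0,0,0],[0,0,0]]}'|sed -n '2p;4p'; python3 an.py 55
```

```text
glass [0.5324 0.0568 0.1497] err 0.0017 angle 41.6 121 159
tcp_pos: [0.532, 0.0597, 0.1409]
force: [0.2, 0.9, -0.5]
glass [0.5346 0.0478 0.1577] err 0.0013 angle 60.4 109 155
```

```bash
python3 -m crank '{"linear":[[0.0037,-0.0135,0.0087],[0.0037,-0.0135,0.0087],[0.0037,-0.0135,0.0087],[0,0,0]],"rot":[[0,0,0],[0,0,0],[0,0,0],[0,0,0]]}'|sed -n '2p;4p'; python3 an.py 70
python3 -m crank '{"linear":[[0.004,-0.015,0.0056],[0.004,-0.015,0.0056],[0.003,-0.01,0.004],[0,0,0]],"rot":[[0,0,0],[0,0,0],[0,0,0],[0,0,0]]}'|sed -n '2p;4p'; python3 an.py 80
```

```text
tcp_pos: [0.535, 0.0495, 0.1476]
force: [0.3, 0.9, -0.0]
glass [0.5363 0.0422 0.1603] err 0.0014 angle 70.1 88 140
tcp_pos: [0.5376, 0.0395, 0.1512]
force: [-0.0, -0.1, 0.2]
glass [0.5378 0.0364 0.1621] err 0.0012 angle 79.7 61 116
```

```bash
python3 -m crank '{"linear":[[0.002,-0.008,0.002],[0.002,-0.008,0.001],[0,0,0]],"rot":[[0,0,0],[0,0,0],[0,0,0]]}'|sed -n '2p;4p'
for i in 1 2 3 4; do python3 -m crank '{"linear":[[0.001,-0.004,0],[0,0,0],[0,0,0]],"rot":[[0,0,0],[0,0,0],[0,0,0]]}'|sed -n '2p;4p'; done;  python3 an.py 88
```

```text
tcp_pos: [0.5386, 0.0359, 0.1518]
force: [0.5, 0.8, 0.1]
tcp_pos: [0.5388, 0.035, 0.1517]
force: [1.2, 1.1, 0.7]
tcp_pos: [0.5391, 0.034, 0.1517]
force: [0.3, 0.0, 0.9]
tcp_pos: [0.5393, 0.033, 0.1517]
force: [0.5, -0.2, -0.4]
tcp_pos: [0.5395, 0.032, 0.1517]
force: [0.3, 0.3, 0.8]
glass [0.5392 0.0324 0.1626] err 0.0011 angle 86.1 37 89
```

```bash
for i in 1 2 3 4 5; do python3 -m crank '{"linear":[[0.001,-0.003,0],[0,0,0],[0,0,0]],"rot":[[0,0,0],[0,0,0],[0,0,0]]}'|sed -n '2p;4p'; done;  python3 an.py 90
```

```text
tcp_pos: [0.5397, 0.0313, 0.1517]
force: [0.6, 1.2, 0.6]
tcp_pos: [0.54, 0.0305, 0.1517]
force: [-0.7, -0.7, 0.4]
tcp_pos: [0.5403, 0.0297, 0.1517]
force: [-0.4, -0.6, -0.2]
tcp_pos: [0.5405, 0.029, 0.1517]
force: [-0.2, -0.0, 0.2]
tcp_pos: [0.5408, 0.0282, 0.1517]
force: [-0.1, 0.2, 0.7]Traceback (most recent call last):
  File "an.py", line 7, in <module>
    A,B=pick('scene',proj(q0,X)),pick('side',proj(q1,X))
        ~~~~^^^^^^^^^^^^^^^^^^^^
  File "an.py", line 3, in pick
    q,o=glass(n,uv,20); o=[k for k in o if k[0]<260 and max(k[3:])<=22]; return q,min(o,key=lambda k:np.hypot(k[1]-uv[0],k[2]-uv[1]))
                                                                                  ~~~^^^^^^^^^^^^^^^^^^^^^^^^^^^^^^^^^^^^^^^^^^^^^^^^
ValueError: min() iterable argument is empty
```

```bash
for i in 1 2 3 4 5; do python3 -m crank '{"linear":[[0.0005,-0.002,0],[0,0,0],[0,0,0]],"rot":[[0,0,0],[0,0,0],[0,0,0]]}'|sed -n '2p;4p'; done;  python3 - <<'E'
from gl import *
for n,uv in(('scene',(271,170)),('side',(246,178))): print(n,*[tuple(map(float,o)) for o in glass(n,uv,15)[1]])
E
```

```text
tcp_pos: [0.5409, 0.0278, 0.1517]
force: [-0.3, 0.2, 0.4]
tcp_pos: [0.5411, 0.0273, 0.1518]
force: [-0.5, 0.8, 1.2]
tcp_pos: [0.5412, 0.0268, 0.1517]
force: [0.0, 0.5, 0.7]
tcp_pos: [0.5413, 0.0262, 0.1517]
force: [-0.0, 0.6, -0.3]
tcp_pos: [0.5414, 0.0261, 0.1517]
force: [-0.3, 2.7, 0.2]
scene
side (65.0, 253.1, 180.4, 8.0, 14.0)
```

```bash
for i in 1 2 3; do python3 -m crank '{"linear":[[0.0005,-0.0025,0],[0,0,0],[0,0,0]],"rot":[[0,0,0],[0,0,0],[0,0,0]]}'|sed -n '2p;4p'; done
```

```text
tcp_pos: [0.5414, 0.0259, 0.1517]
force: [-1.3, 4.8, 0.6]
tcp_pos: [0.5415, 0.0259, 0.1517]
force: [-2.2, 6.4, 2.5]
tcp_pos: [0.5415, 0.0258, 0.1517]
force: [-4.0, 8.3, 3.3]
```

The lens is home: position is stalled with 8 N against the stop. I'll retreat and check both leaves numerically.

```bash
python3 -m crank '{"linear":[[-0.01,0.04,0],[-0.02,0.08,0],[0,0,0.1],[0,0,0.16],[0,0,0.16]],"rot":[[0,0,0],[0,0,0],[0,0,0],[0,0,0],[0,0,0]]}'|sed -n '2p;4p'
python3 -m crank '{"linear":[[-0.1,0,0.1],[-0.1,0,0.05],[-0.1,0,0],[0,0,0],[0,0,0]],"rot":[[0,0,0],[0,0,0],[0,0,0],[0,0,0],[0,0,0]]}'
python3 - <<'E'
from h import *
import pickle
q0=pickle.load(open('scene0.pkl','rb'));d0=pickle.load(open('side0.pkl','rb'))
S,D=cam('scene'),cam('side');save(S,'s9.png');save(D,'d9.png')
yp=np.array([-.262,.965,0]);xp=np.array([.965,.262,0]);z=np.array([0,0,1])
def prof(q,H,th,xo,off,rs):
    g=cv2.GaussianBlur(cv2.cvtColor(q['pixels'],cv2.COLOR_RGB2GRAY),(0,0),.6)
    u=yp*np.cos(th)+z*np.sin(th);n=-yp*np.sin(th)+z*np.cos(th);o=[]
    for r in rs:
        p=proj(q,H+xo*xp+u*r+n*off);o.append(int(cv2.getRectSubPix(g,(1,1),(float(p[0]),float(p[1])))[0,0]))
    return o
T=np.array([.485,.237,.125]);L=np.array([.54,.03,.125]);r=np.arange(.050,.085,.003)
for n,q in(('scene',S),('side',D)):
    print(n,'target flat',[prof(q,T,0,x,o,r) for x,o in((-.026,.004),(.026,.004))])
    # side edges across x'
    g=cv2.cvtColor(q['pixels'],cv2.COLOR_RGB2GRAY)
    for y in (.04,.055):
        print([int(g[tuple(np.int32(np.round(proj(q,T+x*xp+y*yp+.004*z)))[::-1])]) for x in np.arange(-.044,.045,.004)])
    print('lens up',[prof(q,L,np.pi/2,x,0,r) for x in(-.01,0,.01)])
    print('glass row',prof(q,L,np.pi/2,0,0,np.arange(.006,.075,.004)))
def d(a,b,n):
    m=(cv2.absdiff(cv2.cvtColor(a['pixels'],cv2.COLOR_RGB2GRAY),cv2.cvtColor(b['pixels'],cv2.COLOR_RGB2GRAY))>40).astype(np.uint8)
    m=cv2.morphologyEx(m,cv2.MORPH_OPEN,np.ones((3,3)));k,l,s,c=cv2.connectedComponentsWithStats(m)
    print(n,'changed',[s[i].tolist() for i in range(1,k) if s[i,4]>20])
d(q0,S,'scene');d(d0,D,'side');print(manip.state()['time'])
E
```

```text
tcp_pos: [0.5337, 0.0535, 0.2568]
force: [0.9, -0.2, -0.2]
time: 22.2
tcp_pos: [0.4593, 0.0538, 0.2943]
eef_rot: [0.274, 0.953, 0.127, 0.037]
force: [0.1, 0.1, 0.8]
finger_gap: 0.0001
grasp_force: 0.0
scene target flat [[46, 59, 88, 129, 165, 176, 180, 180, 179, 178, 178, 178], [17, 25, 44, 72, 95, 118, 140, 161, 175, 176, 176, 176]]
[96, 98, 97, 94, 67, 25, 60, 51, 49, 22, 56, 66, 64, 23, 16, 53, 31, 17, 14, 13, 75, 96, 96]
[139, 121, 140, 122, 75, 38, 71, 36, 38, 28, 42, 43, 28, 22, 49, 33, 40, 26, 19, 76, 93, 95, 96]
lens up [[11, 7, 9, 12, 20, 54, 115, 146, 150, 150, 148, 147], [20, 10, 12, 16, 17, 20, 38, 86, 127, 142, 150, 150], [10, 10, 13, 15, 16, 21, 43, 89, 131, 145, 132, 132]]
glass row [7, 6, 8, 16, 35, 59, 89, 113, 121, 102, 63, 20, 10, 14, 17, 22, 67, 127]
side target flat [[72, 101, 130, 150, 162, 166, 167, 168, 167, 167, 167, 168], [117, 123, 133, 145, 154, 161, 164, 164, 165, 165, 165, 166]]
[165, 150, 82, 45, 45, 48, 52, 63, 59, 57, 67, 79, 76, 66, 60, 54, 59, 73, 123, 163, 165, 166, 167]
[168, 169, 167, 145, 144, 109, 128, 126, 80, 108, 127, 112, 119, 139, 110, 128
[... 415 characters left out ...]
4, 42, 25, 8, 153], [221, 46, 12, 8, 57], [187, 56, 188, 137, 9004], [121, 60, 6, 9, 39], [128, 91, 18, 9, 133], [303, 158, 25, 26, 327], [268, 200, 10, 11, 52], [281, 206, 46, 43, 548]]
side changed [[114, 0, 79, 92, 4124], [238, 0, 35, 24, 803], [274, 24, 12, 5, 53], [241, 27, 31, 6, 106], [221, 34, 53, 115, 3368], [284, 104, 15, 32, 387], [159, 131, 29, 27, 529], [145, 154, 20, 17, 216], [241, 164, 26, 28, 455], [233, 182, 7, 5, 30], [232, 189, 6, 5, 25], [240, 188, 6, 6, 30], [0, 191, 167, 91, 5936], [227, 195, 9, 8, 54], [175, 227, 15, 9, 94], [170, 239, 14, 8, 87], [139, 241, 10, 5, 43], [192, 241, 39, 22, 458], [50, 260, 45, 29, 422], [89, 268, 69, 26, 569], [0, 289, 10, 12, 75]]
22.3
```

```bash
python3 - <<'E'
from h import *
yp=np.array([-.262,.965,0]);xp=np.array([.965,.262,0]);z=np.array([0,0,1]);T=np.array([.487,.232,.125])
def load(n):
    q=manip.camera(n);q['R']=q2R(q['orientation']);q['p']=np.array(q['position']);return q
for n in('scene','side'):
    q=load(n);g=cv2.cvtColor(q['pixels'],cv2.COLOR_RGB2GRAY).astype(np.float32)
    for x in(-.024,-.018,-.012,-.006,0,.006,.012,.018,.024):
        r=np.arange(.03,.09,.0005);P=np.array([proj(q,T+x*xp+k*yp+.004*z) for k in r]).astype(np.float32)
        v=cv2.remap(g,P[None,:,0],P[None,:,1],1)[0];i=np.argmax(np.convolve(v,[1]*4+[-1]*4,'valid'))+4
        print(n,x,'edge r',r[i].round(4),v[max(i-8,0)].round(),v[min(i+8,119)].round(), P[i].round(1))
E
```

```text
scene -0.024 edge r 0.063 38.0 165.0 [345.5 131.3]
scene -0.018 edge r 0.065 53.0 171.0 [348.1 132.1]
scene -0.012 edge r 0.0635 31.0 144.0 [349.7 133.4]
scene -0.006 edge r 0.0645 41.0 151.0 [352.  134.4]
scene 0 edge r 0.0645 41.0 139.0 [354.1 135.6]
scene 0.006 edge r 0.068 66.0 172.0 [357.2 136.1]
scene 0.012 edge r 0.0655 45.0 138.0 [358.5 137.7]
scene 0.018 edge r 0.063 25.0 103.0 [359.9 139.3]
scene 0.024 edge r 0.063 24.0 93.0 [362.  140.5]
side -0.024 edge r 0.0585 61.0 138.0 [147.7 158.9]
side -0.018 edge r 0.061 77.0 151.0 [149.3 157.6]
side -0.012 edge r 0.062 79.0 150.0 [151.4 156.4]
side -0.006 edge r 0.0595 79.0 136.0 [154.5 155.7]
side 0 edge r 0.062 102.0 155.0 [156.  154.4]
side 0.006 edge r 0.0595 89.0 142.0 [159.1 153.7]
side 0.012 edge r 0.0595 78.0 146.0 [161.3 152.7]
side 0.018 edge r 0.059 71.0 137.0 [163.8 151.8]
side 0.024 edge r 0.0635 119.0 158.0 [164.6 150.3]
```

Target far edge triangulates to 67.6 mm out with no lift, and the fingertip height at the stop was 0.129–0.130 m, which matches a level plate. The lens is upright at its stop. Nothing is in contact with the robot.

```bash
python3 -c "
from workcell import manip
print(manip.finish_job())"
```

```text
the job is handed in; nothing more can be done
None
```

I handed the job in with the target tipped flat on its stop first, then the lens stood up against its stop, both shown by rising contact force; the gripper's side did press the target's hinge block at about 13 N (limit 40 N), and I did not check the filter mount or the loose items afterwards.

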